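Make up the medicine tray and the table tray

TASK

Make up two kits from the loose things at the front of the counter. In the long tray with three compartments put the deep medicine carton in the middle one, and the dropper bottle and the white tablet bottle in the two end ones, either way round; in the short tray with two compartments put the steel salt shaker and the tall spice jar, one in each. Stand each thing upright and flat on the floor of its compartment, and leave the short wide jar and the small flat carton where they are.

Things in the scene. Friction and masses are not known exactly. Their poses are not given: they have to be found in the camera images.
- salt_shaker: Plain steel salt shaker, an upright cylinder 41 mm in diameter and 76 mm high, holes in its domed top. One of seven loose things standing left of the trays, places mixed. Origin: centre of its underside, z up.
- spice_jar: Tall slim spice jar with a dark screw cap nearly as wide as the jar, 41 mm in diameter and 105 mm high. One of seven loose things standing left of the trays, places mixed. Origin: centre of its underside, z up.
- dropper_bottle: Small brown dropper bottle with a thin rubber bulb on top: body 33 mm in diameter up to 62 mm, above it a 24 mm collar to 77 mm, then the 13 mm bulb to 102 mm. One of seven loose things standing left of the trays, places mixed. Origin: centre of its underside, z up.
- tablet_bottle: White round tablet bottle with a white screw cap, the thickest of the tall ones: body 54 mm in diameter, 101 mm high; the shoulder begins at about 70 mm and the cap, 48 mm in diameter, fills the top 17 mm. One of seven loose things standing left of the trays, places mixed. (Similar bottles against the back wall are not part of this.) Origin: centre of its underside, z up.
- deep_carton: The deep medicine carton, a box 42 mm (its x) by 70 mm (its y) by 45 mm high. One of seven loose things standing left of the trays, places mixed. Origin: centre of its underside, z up.
- squat_jar: Bystander: short wide screw jar, 59 mm in diameter and 66 mm high. It belongs in neither kit. One of seven loose things standing left of the trays, places mixed. Origin: centre of its underside, z up.
- flat_carton: Bystander: small flat medicine carton, 36 mm (x) by 66 mm (y) and only 16 mm high. It belongs in neither kit. One of seven loose things standing left of the trays, places mixed. Origin: centre of its underside, z up.
- long_tray: Long low wooden tray with three equal compartments in a row, 284 x 86 mm, a small wooden grip at each end (overall 310 mm). Points away from the robot. Walls 5 mm thick, tops 20 mm and inner floor 7 mm above the counter; compartments 88 mm along the tray, 76 mm across. Does not slide. Origin: centre of underside, x along the tray, y across. Compartment centres at x = -93, 0 and +93 mm, y = 0.
- short_tray: Short low wooden tray with two equal open compartments, 191 x 86 mm, a small wooden grip at each end (overall 217 mm). Lies beside the long tray. Walls 5 mm thick, tops 20 mm and inner floor 7 mm above the counter; compartments 88 mm along the tray, 76 mm across. Does not slide. Origin: centre of underside, x along the tray, y across. Compartment centres at x = -46.5 and +46.5 mm, y = 0.
Mind the look-alikes: they are no part of the job. Leave any yellow look-alike of the tablet_bottle alone.

How it is judged:
By the outcome, as a careful person would: the job done as asked, in the order asked, and still so for the second after the job is handed in, with the robot touching nothing.
It also fails if it takes over 125 s, if anything falls off the work surface, if the arm or the gripper's body presses on something with over 40 N, if the wrist force passes 120 N, or if a joint passes its speed limit or range.

ROBOT

A 6-joint arm with a two-finger parallel gripper is mounted at the origin on a cart in front of the work surface, level with it; the furniture and walls round the work are solid. World frame = base frame: x ahead of the robot, y to its left, z up, the work surface at z = 0. Lengths are in m, angles in rad, forces in N, time in s.
With the tool pointing down it reaches from about 0.3 to 0.775 m from the base axis. Payload 14.6 kg.
Tool frame: the origin (TCP) lies midway between the tips of the shut fingers; the grasp point (between the pads) lies 19 mm behind it (pinch_z is the distance from the TCP to the grasp point, in m); z points along the fingers, y is the line along which they close (so a half turn about z gives the same grasp; the last joint's range is limited). The gripper opens to 85 mm and grips with 20 to 120 N. Pads are 22 mm wide; open, the fingers measure 114 mm over their backs; the gripper's body (76 mm by 85 mm) begins 54 mm behind the grasp point. The pads swing forward as they close: fully open they stand 13 mm farther back than shut.
Start: joints at [-1.261, 0.3, 1.521, -0, 1.321, -0.067], TCP at [0.202, -0.511, 0.231] pointing down, gripper open.
Joint ranges: [-3.03, 3.03], [-0.79, 2.21], [0.23, 2.52], [-1.04, 4.18], [0, 3.07], [-2.55, 2.55]. Speed limits (rad/s): [2.22, 2.22, 2.57, 3.14, 3.14, 3.14].

INTERFACE

Orientations are given as [roll, pitch, yaw] about the fixed x, y, z axes, in that order (R = Rz(yaw) Ry(pitch) Rx(roll)).
In Python, from cell import * gives the robot as it stands. The module is installed in compiled form; this text tells all that it offers.
- The arm moves only by the shell command python3 -m inch 'ROWS'. ROWS is a JSON object of lists of equal length, an entry for each row: "grip": the opening, from -1 (shut) to 1 (fully open); "dp": the shift along the tool's x, y, z each as a share of 0.3 m, from -1 to 1, a list of three; "turn": the turn, a rotation vector about the tool's x, y, z each as a share of pi rad, from -1 to 1, a list of three. A call has 1 to 12 rows; each row is the pose to reach, as a shift and turn from the pose commanded when the call began, along the tool's axes at that moment, turning the shorter way round; what a row does not reach only later rows make up. A row lasts 1/8 s, in which the tool goes at most 62.5 mm and 10.7 degrees, less where a joint would pass 70% of its speed; a pose out of reach is approached as far as the arm can. A call with a number of a shift or a turn outside -1 to 1 is refused whole. A call with a gripper value outside its range is refused whole. The fingers move at their own pace and stop on an object; the grip force is fixed at half the most. Time passes only in rows, so rows that repeat a pose let the fingers close. It gives the time, the measured TCP pose, the force, the opening and the grip force at its end, in the units of the state.
- get_state(): the state, without advancing time (a new reading comes with each control period).
- capture(name): name is "scene" or "top"; returns the picture (420x560x3 uint8, red, green, blue); there is no depth.
- camera_model(name): a dict with "mtx" (3x3 intrinsics, pixels), "k1" (the pictures are not rectified: a ray, as slopes to the right and down, at radius r is drawn at 1 + k1 r^2 times it, then the intrinsics apply), "cam_to_world" (4x4, takes a point from camera to world coordinates). Camera axes: x right, y down, z forward; pixel columns grow to the right and rows downward; lengths in m; the calibration is good to about 2 mm. A picture is of the moment at which its call begins. camera_model takes no time and is no camera call.
- job_done(): hands the job in; it is judged then, once.
The state is a dict: "clock": time; "joint_pos": joint angles; "dq": joint speeds; "joint_efforts": joint torques, N m; "position": TCP position; "ee_rot": TCP orientation; "contact_force": force on the tool from outside, world axes, zero at the start; "ft_torque": the same for the moment, N m; "grip_width": finger opening in m; "finger_force": force on a finger pad.
Only numpy, scipy, OpenCV 4.12 (cv2) and the standard library are available. Lean on these libraries where they do the work, as an engineer would, in place of code of your own. Each camera call takes 0.05 s, during which the arm holds its last target. There are 200 camera calls.

## Working session

There is one attempt and no reset: what is moved stays moved. The work goes in short steps, Python scripts to look and compute and a shell command to move; the robot and the scene stay as the last step left them, time stands still between calls to the robot, and variables do not carry over. Pictures are saved under pics/ and viewed, at most 14 in all, crops included, and the job is handed in when it is done.

```bash
mkdir -p pics
python3 - <<'E'
from cell import *
import cv2,numpy as np
for n in("scene","top"):
    cv2.imwrite(f"pics/{n}0.png",capture(n)[:,:,::-1]); m=camera_model(n); print(n,np.round(m["mtx"],1).tolist(),m["k1"],np.round(m["cam_to_world"],3).tolist())
s=get_state();print(s)
E
```

```text
scene [[479.7, 0.0, 281.2], [0.0, 479.7, 212.2], [0.0, 0.0, 1.0]] -0.13954175284309087 [[0.483, -0.407, 0.775, -0.267], [-0.876, -0.214, 0.433, -0.348], [-0.01, -0.888, -0.46, 0.544], [0.0, 0.0, 0.0, 1.0]]
top [[461.9, 0.0, 281.1], [0.0, 461.9, 208.0], [0.0, 0.0, 1.0]] -0.1320990199366461 [[-0.019, -0.997, 0.075, 0.55], [-1.0, 0.018, -0.01, 0.161], [0.009, -0.075, -0.997, 1.058], [0.0, 0.0, 0.0, 1.0]]
{'clock': 0.1, 'joint_pos': array([-1.26063410e+00,  3.00396344e-01,  1.52153689e+00,  2.93325396e-05,
        1.32068006e+00, -6.65690653e-02]), 'dq': array([-0.00175919, -0.00087184, -0.00158581,  0.00021981, -0.0005287 ,
        0.00100335]), 'joint_efforts': array([-2.25087759e-03, -5.44385147e+01, -3.62372768e+01, -1.79810800e-04,
        3.05460191e-03, -6.32760361e-06]), 'position': array([ 0.2022906 , -0.51122032,  0.23078101]), 'ee_rot': array([-3.14057616e+00, -9.62424446e-05,  3.76723972e-01]), 'contact_force': array([-0.18301738, -0.60659521, -0.29353274]), 'ft_torque': array([ 0.01641335, -0.04993748, -0.01661097]), 'finger_force': 0.0, 'grip_width': 0.08547107094309218}
```

View pics/scene0.png

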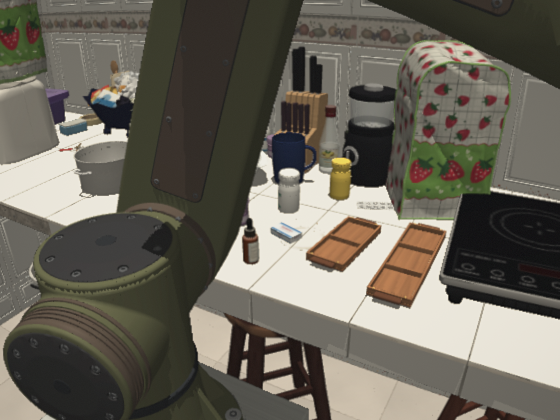

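View pics/top0.png

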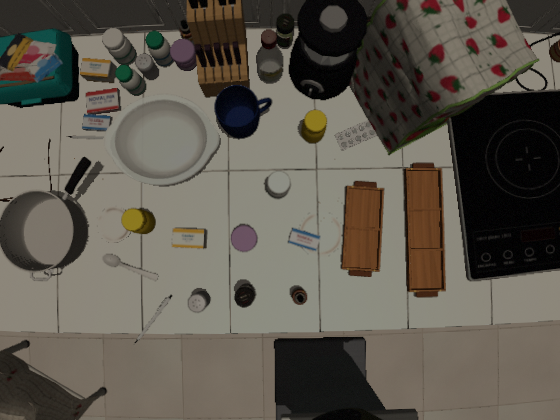

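The top view shows these candidates:
- Dropper: (299,295)
- Dark-cap spice jar: (244,295)
- Shaker: (198,300)
- Purple squat jar: (243,238)
- Deep carton: (188,238), not the flat blue one at (303,238)
- White tablet bottle: (278,184). Its look-alikes are yellow at (136,220) and (314,124), plus white bottles at the wall, around (117,40).

The scene view shows the dropper at (250,245), the white bottle at (289,190), and both trays. The arm hides the rest. Next is one close crop of the chosen set.

```bash
cat > h.py <<'E'
from cell import *
import cv2,numpy as np
def ray(n,px):
    m=camera_model(n);K=m["mtx"];T=np.array(m["cam_to_world"])
    p=cv2.undistortPoints(np.array([[px]],float),np.array(K),np.array([m["k1"],0,0,0,0]))[0,0] 
    return T[:3,3],T[:3,:3]@np.array([p[0],p[1],1])
def atz(n,px,z):
    o,d=ray(n,px);return o+d*(z-o[2])/d[2]
def tri(a,b):  # a in top, b in scene: midpoint, gap
    o1,d1=ray("top",a);o2,d2=ray("scene",b)
    s=np.linalg.lstsq(np.c_[d1,-d2],o2-o1,rcond=None)[0]
    p,q=o1+s[0]*d1,o2+s[1]*d2
    return (p+q)/2,np.linalg.norm(p-q)
def proj(n,P):
    m=camera_model(n);T=np.linalg.inv(np.array(m["cam_to_world"]))
    return cv2.projectPoints(np.array([P],float),cv2.Rodrigues(T[:3,:3])[0],T[:3,3],np.array(m["mtx"]),np.array([m["k1"],0,0,0,0]))[0][0,0]
E
python3 - <<'E'
from h import *
im=cv2.imread("pics/top0.png")
c=im[160:320,165:325];cv2.imwrite("pics/crop1.png",cv2.convertScaleAbs(cv2.resize(c,None,fx=3.7,fy=3.7,interpolation=cv2.INTER_CUBIC),alpha=1.6))
for n,p,z in[("shaker",(198,300),.076),("spice",(244,295),.105),("drop",(299,295),.1),("squat",(243,238),.066),("deep",(188,238),.045),("flat",(303,238),.016),("tab",(278,184),.1),("long",(424,229),.02),("short",(362,228),.02),("l1",(426,165),.02),("l2",(424,294),.02),("s1",(366,184),.02),("s2",(359,272),.02),("yel",(136,220),.1)]:print(n,atz("top",p,z).round(3),proj("scene",atz("top",p,z)).round())
E
```

```text
shaker [0.432 0.331 0.076] [167. 206.]
spice [0.444 0.231 0.105] [205. 201.]
drop [0.442 0.118 0.1  ] [250. 215.]
squat [0.562 0.234 0.066] [236. 196.]
deep [0.564 0.357 0.045] [196. 194.]
flat [0.56  0.102 0.016] [286. 228.]
tab [0.673 0.157 0.1  ] [288. 172.]
long [ 0.574 -0.175  0.02 ] [408. 254.]
short [ 0.58  -0.032  0.02 ] [344. 237.]
l1 [ 0.722 -0.186  0.02 ] [431. 225.]
l2 [ 0.427 -0.17   0.02 ] [383. 293.]
s1 [ 0.68  -0.044  0.02 ] [366. 219.]
s2 [ 0.481 -0.022  0.02 ] [321. 258.]
yel [0.603 0.456 0.1  ] [173. 161.]
```

View pics/crop1.png

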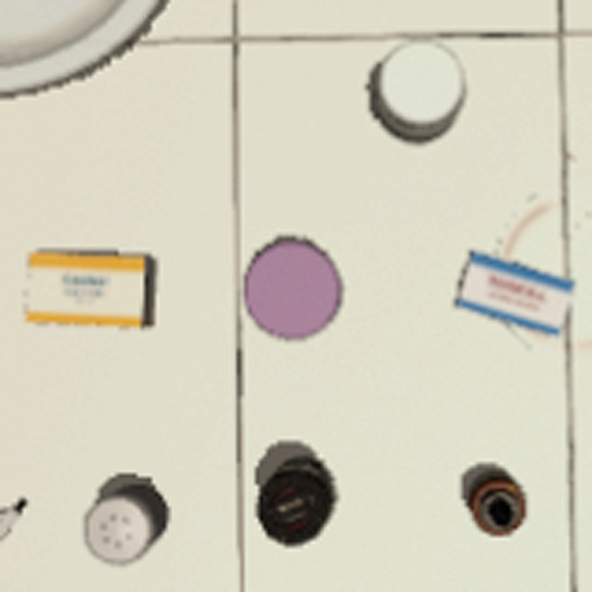

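The crop confirms the choice: shaker with holes at crop (120,525), dark-capped spice jar (295,505), dropper (497,505), plain purple squat jar (293,288), deep yellow carton (90,290), thin blue carton (515,293) and white cap (420,85). I'll swing the arm to the left so the scene camera can see them all.

```bash
cat >> h.py <<'E'
from scipy.spatial.transform import Rotation as Ro
def go(*tg, cur=None):
    "tg: (x,y,z,yaw_deg) world targets -> dp, turn shares from present pose (or cur pose)"
    s=get_state()
    p,R=(s["position"],Ro.from_euler("xyz",s["ee_rot"])) if cur is None else (np.array(cur[:3]),Ro.from_euler("xyz",[np.pi,0,np.deg2rad(cur[3])]))
    for t in tg:
        T=Ro.from_euler("xyz",[np.pi,0,np.deg2rad(t[3])])
        print(t,"dp",(R.inv().apply(np.array(t[:3])-p)/.3).round(3).tolist(),"turn",((R.inv()*T).as_rotvec()/np.pi).round(3).tolist())
E
python3 - <<'E'
from h import *
go((.40,-.1,.27,60),(.3,.4,.27,90))
E
```

```text
(0.4, -0.1, 0.27, 60) dp [1.117, -1.032, -0.13] turn [-0.0, -0.0, -0.213]
(0.3, 0.4, 0.27, 90) dp [1.42, -2.705, -0.128] turn [-0.0, -0.0, -0.38]
```

```bash
python3 -m inch '{"grip":[1,1,1,1,1,1,1],"dp":[[1,-1,-0.13],[1,-1,-0.13],[1,-1,-0.13],[1,-1,-0.13],[1,-1,-0.13],[1,-1,-0.13],[1,-1,-0.13]],"turn":[[0,0,-0.38],[0,0,-0.38],[0,0,-0.38],[0,0,-0.38],[0,0,-0.38],[0,0,-0.38],[0,0,-0.38]]}'
python3 -c "
from h import *
go((.4,.15,.28,90),(.3,.4,.28,90))"
```

```text
clock: 0.98
position: [0.3713, -0.12, 0.2706]
ee_rot: [3.141, 0.0, 1.575]
contact_force: [0.8, -1.4, -0.2]
grip_width: 0.0853
finger_force: 0.0
(0.4, 0.15, 0.28, 90) dp [0.899, 0.1, -0.032] turn [0.0, 0.0, 0.001]
(0.3, 0.4, 0.28, 90) dp [1.734, -0.23, -0.032] turn [0.0, 0.0, 0.001]
```

```bash
python3 -m inch '{"grip":[1,1,1,1,1],"dp":[[1,0.1,0],[1,0.1,0],[1,0.1,0],[1,0.1,0],[1,0.1,0]],"turn":[[0,0,0],[0,0,0],[0,0,0],[0,0,0],[0,0,0]]}'
python3 -m inch '{"grip":[1,1,1,1,1],"dp":[[0.8,-0.4,0],[0.8,-0.4,0],[0.8,-0.4,0],[0.8,-0.4,0],[0.8,-0.4,0]],"turn":[[0,0,0],[0,0,0],[0,0,0],[0,0,0],[0,0,0]]}'
python3 - <<'E'
from h import *
cv2.imwrite("pics/s1.png",capture("scene")[:,:,::-1]);cv2.imwrite("pics/t1.png",capture("top")[:,:,::-1])
im=cv2.imread("pics/s1.png")[150:310,150:470];cv2.imwrite("pics/s1c.png",cv2.resize(im,None,fx=2.5,fy=2.5,interpolation=cv2.INTER_CUBIC))
E
```

```text
clock: 1.6
position: [0.4006, 0.1803, 0.2702]
ee_rot: [-3.141, 0.0, 1.572]
contact_force: [-0.2, -0.6, 0.5]
grip_width: 0.0854
finger_force: 0.0
clock: 2.22
position: [0.2792, 0.4201, 0.2697]
ee_rot: [-3.141, 0.001, 1.574]
contact_force: [0.9, 0.1, -0.7]
grip_width: 0.0856
finger_force: 0.0
```

View pics/s1c.png

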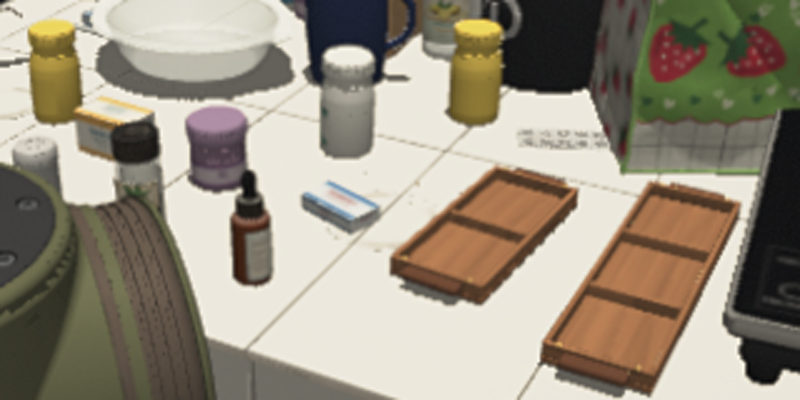

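The scene crop shows every item. Tops, in crop pixels: tablet (349,56), spice (136,131), dropper tip (249,176), shaker (36,146), carton (115,110), with both trays fully visible. I'll triangulate these, and zoom in on the trays in the top view.

Run:
```python
from h import *
f=lambda u,o,k:((u[0]+.5)/k-.5+o[0],(u[1]+.5)/k-.5+o[1])
T={"shaker":(120,525),"spice":(297,504),"drop":(500,510),"tab":(422,83),"deep":(85,290)}
S={"shaker":(36,146),"spice":(136,131),"drop":(249,176),"tab":(349,56),"deep":(115,110)}
for n in T:
    p,g=tri(f(T[n],(165,160),3.7),f(S[n],(150,150),2.5));print(n,p.round(4),"gap",g.round(4))
im=cv2.imread("pics/t1.png")[155:305,330:460];cv2.imwrite("pics/tray.png",cv2.convertScaleAbs(cv2.resize(im,None,fx=4,fy=4,interpolation=cv2.INTER_CUBIC),alpha=2))
```

```text
shaker [0.4275 0.3344 0.0715] gap 0.002
spice [0.4416 0.2303 0.1038] gap 0.003
drop [0.4355 0.1162 0.0927] gap 0.0007
tab [0.6769 0.1551 0.0991] gap 0.0003
deep [0.5643 0.3572 0.0447] gap 0.0007
```

View pics/tray.png

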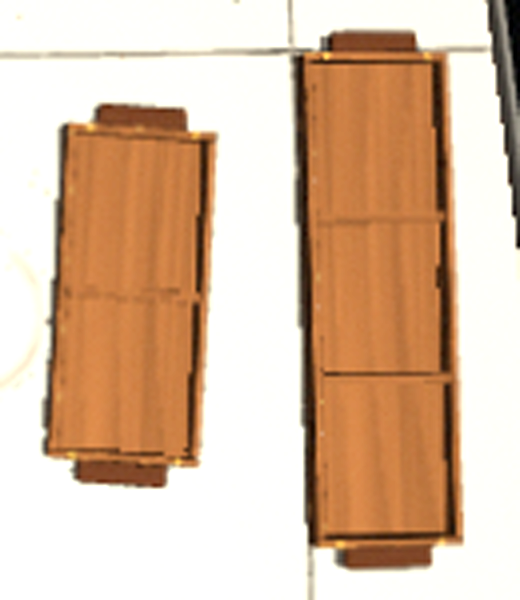

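Tray corners in the zoomed crop: short (66,126),(215,137),(196,464),(47,452); long (304,56),(447,57),(461,542),(313,542). I'll triangulate these with their scene corners.

Run:
```python
from h import *
f=lambda u,o,k:((u[0]+.5)/k-.5+o[0],(u[1]+.5)/k-.5+o[1])
D={"short":([(66,126),(215,137),(196,464),(47,452)],[(497,168),(577,192),(474,298),(393,265)],2),
"long":([(304,56),(447,57),(461,542),(313,542)],[(652,185),(740,208),(652,390),(544,357)],3)}
for n,(t,s,k) in D.items():
    for a,b in zip(t,s):
        p,g=tri(f(a,(330,155),4),f(b,(150,150),2.5));print(n,p.round(3),g.round(4))
    P=np.array([atz("top",f(a,(330,155),4),.02) for a in t]);c=P.mean(0)
    d=(P[0]+P[1]-P[2]-P[3])[:2]/2;w=(P[0]+P[3]-P[1]-P[2])[:2]/2
    u=d/np.linalg.norm(d);print(n,"c",c.round(4),"L",np.linalg.norm(d).round(3),"W",np.linalg.norm(w).round(3),"yaw",np.rad2deg(np.arctan2(u[1],u[0])).round(1))
    for x in ([-.0465,.0465] if k==2 else [-.093,0,.093]):print("  comp",(c[:2]+x*u).round(4))
go((.564,.357,.15,90),(.564,.357,.018,90))
```

```text
short [ 0.677 -0.001  0.015] 0.0036
short [ 0.668 -0.084  0.016] 0.0007
short [ 0.48  -0.066  0.008] 0.0074
short [0.491 0.016 0.008] 0.0009
short c [ 0.5793 -0.0328  0.02  ] L 0.185 W 0.085 yaw -5.1
  comp [ 0.533  -0.0287]
  comp [ 0.6256 -0.037 ]
long [ 0.715 -0.14   0.014] 0.0019
long [ 0.713 -0.224  0.013] 0.0017
long [ 0.431 -0.223  0.006] 0.0035
long [ 0.435 -0.138  0.004] 0.0003
long c [ 0.5741 -0.1782  0.02  ] L 0.278 W 0.086 yaw -0.8
  comp [ 0.4811 -0.1769]
  comp [ 0.5741 -0.1782]
  comp [ 0.6671 -0.1795]
(0.564, 0.357, 0.15, 90) dp [-0.207, 0.946, 0.399] turn [-0.0, 0.0, 0.001]
(0.564, 0.357, 0.018, 90) dp [-0.207, 0.946, 0.839] turn [-0.0, 0.0, 0.001]
```

```bash
python3 -m inch '{"grip":[1,1,1,1,1,1,1,1,1,1],"dp":[[-0.207,0.946,0.3],[-0.207,0.946,0.3],[-0.207,0.946,0.3],[-0.207,0.946,0.3],[-0.207,0.946,0.4],[-0.207,0.946,0.75],[-0.207,0.946,0.84],[-0.207,0.946,0.84],[-0.207,0.946,0.84],[-0.207,0.946,0.84]],"turn":[[0,0,0],[0,0,0],[0,0,0],[0,0,0],[0,0,0],[0,0,0],[0,0,0],[0,0,0],[0,0,0],[0,0,0]]}'
python3 -m inch '{"grip":[-1,-1,-1,-1,-1,-1,-1,-1],"dp":[[0,0,0],[0,0,0],[0,0,0],[0,0,0],[0,0,0],[0,0,0],[0,0,0],[0,0,0]],"turn":[[0,0,0],[0,0,0],[0,0,0],[0,0,0],[0,0,0],[0,0,0],[0,0,0],[0,0,0]]}'
```

```text
clock: 3.58
position: [0.5662, 0.3563, 0.0216]
ee_rot: [3.138, -0.002, 1.571]
contact_force: [0.5, 0.1, 0.7]
grip_width: 0.0853
finger_force: 0.0
clock: 4.58
position: [0.5653, 0.3561, 0.0194]
ee_rot: [3.14, -0.001, 1.571]
contact_force: [-1.6, 0.6, 6.4]
grip_width: 0.0414
finger_force: 60.1
```

```bash
python3 -m inch '{"grip":[-1,-1,-1,-1,-1,-1,-1,-1,-1,-1],"dp":[[0,0,-0.15],[0,0,-0.4],[-0.2,0,-0.45],[-1,0,-0.45],[-1,0,-0.45],[-1,0,-0.45],[-1,0,-0.45],[-1,0,-0.45],[-1,0,-0.45],[-1,0,-0.45]],"turn":[[0,0,0],[0,0,0],[0,0,0],[0,0,0],[0,0,0.5],[0,0,0.5],[0,0,0.5],[0,0,0.5],[0,0,0.5],[0,0,0.5]]}'
python3 -c "
from h import *
go((.5741,-.1782,.15,-.8),(.5741,-.1782,.0275,-.8))"
```

```text
clock: 5.82
position: [0.5647, 0.0556, 0.1534]
ee_rot: [3.142, -0.0, 0.439]
contact_force: [-0.8, -0.5, -1.3]
grip_width: 0.0409
finger_force: 59.6
(0.5741, -0.1782, 0.15, -0.8) dp [-0.303, 0.719, 0.011] turn [-0.0, -0.0, 0.144]
(0.5741, -0.1782, 0.0275, -0.8) dp [-0.303, 0.719, 0.42] turn [-0.0, -0.0, 0.144]
```

```bash
python3 -m inch '{"grip":[-1,-1,-1,-1,-1,-1,-1,-1,-1,-1],"dp":[[-0.303,0.719,0],[-0.303,0.719,0],[-0.303,0.719,0],[-0.303,0.719,0],[-0.303,0.719,0],[-0.303,0.719,0.25],[-0.303,0.719,0.35],[-0.303,0.719,0.4],[-0.303,0.719,0.415],[-0.303,0.719,0.415]],"turn":[[0,0,0.144],[0,0,0.144],[0,0,0.144],[0,0,0.144],[0,0,0.144],[0,0,0.144],[0,0,0.144],[0,0,0.144],[0,0,0.144],[0,0,0.144]]}'
```

```text
clock: 7.08
position: [0.5765, -0.178, 0.0303]
ee_rot: [3.141, -0.002, -0.006]
contact_force: [1.3, 0.8, 0.9]
grip_width: 0.0414
finger_force: 59.9
```

```bash
python3 -m inch '{"grip":[-1,-1,1,1,1,1,1,1,1],"dp":[[0,0,0.006],[0,0,0.006],[0,0,0.006],[0,0,0.006],[0,0,0.006],[0,0,0.006],[0,0,0],[0,0,-0.15],[0,0,-0.5]],"turn":[[0,0,0],[0,0,0],[0,0,0],[0,0,0],[0,0,0],[0,0,0],[0,0,0],[0,0,0],[0,0,0]]}'
python3 -c "
from h import *
go((.437,.117,.18,0),(.437,.117,.031,0))"
```

```text
clock: 8.2
position: [0.5749, -0.1778, 0.1364]
ee_rot: [-3.14, 0.003, -0.007]
contact_force: [0.5, -0.5, -0.1]
grip_width: 0.0853
finger_force: 0.0
(0.437, 0.117, 0.18, 0) dp [-0.467, -0.98, -0.143] turn [-0.0, 0.001, -0.002]
(0.437, 0.117, 0.031, 0) dp [-0.465, -0.979, 0.354] turn [-0.0, 0.001, -0.002]
```

```bash
python3 -m inch '{"grip":[1,1,1,1,1,1,1,1,1,1,1,1],"dp":[[-0.467,-0.98,-0.14],[-0.467,-0.98,-0.14],[-0.467,-0.98,-0.14],[-0.467,-0.98,-0.14],[-0.467,-0.98,-0.14],[-0.467,-0.98,-0.14],[-0.467,-0.98,0.06],[-0.467,-0.98,0.2],[-0.467,-0.98,0.28],[-0.467,-0.98,0.325],[-0.467,-0.98,0.34],[-0.467,-0.98,0.34]],"turn":[[0,0,0],[0,0,0],[0,0,0],[0,0,0],[0,0,0],[0,0,0],[0,0,0],[0,0,0],[0,0,0],[0,0,0],[0,0,0],[0,0,0]]}'
python3 -m inch '{"grip":[1,-1,-1,-1,-1,-1,-1,-1,-1],"dp":[[0,0,0],[0,0,0],[0,0,0],[0,0,0],[0,0,0],[0,0,0],[0,0,0],[0,0,0],[0,0,0]],"turn":[[0,0,0],[0,0,0],[0,0,0],[0,0,0],[0,0,0],[0,0,0],[0,0,0],[0,0,0],[0,0,0]]}'
```

```text
clock: 9.7
position: [0.438, 0.1169, 0.0348]
ee_rot: [-3.141, -0.001, -0.007]
contact_force: [-0.4, -0.7, 1.0]
grip_width: 0.0856
finger_force: 0.0
clock: 10.82
position: [0.4379, 0.117, 0.0346]
ee_rot: [-3.141, -0.001, -0.007]
contact_force: [-0.5, -0.2, 4.6]
grip_width: 0.0307
finger_force: 58.8
```

```bash
python3 -m inch '{"grip":[-1,-1,-1,-1,-1],"dp":[[0,0,-0.1],[0,0,-0.3],[0,0,-0.45],[0,0,-0.45],[0,0,-0.45]],"turn":[[0,0,0],[0,0,0],[0,0,0],[0,0,0],[0,0,0]]}'
python3 - <<'E'
from h import *
cv2.imwrite("pics/s2.png",cv2.resize(capture("scene")[100:300,150:450,::-1],None,fx=2.6,fy=2.6))
go((.4811,-.1769,.17,-.8),(.4811,-.1769,.043,-.8))
E
```

```text
clock: 11.45
position: [0.4372, 0.1168, 0.1684]
ee_rot: [3.141, 0.001, -0.007]
contact_force: [0.1, -0.4, -1.5]
grip_width: 0.0304
finger_force: 59.5
(0.4811, -0.1769, 0.17, -0.8) dp [0.154, 0.978, -0.007] turn [0.0, 0.001, 0.002]
(0.4811, -0.1769, 0.043, -0.8) dp [0.155, 0.978, 0.417] turn [0.0, 0.001, 0.002]
```

View pics/s2.png

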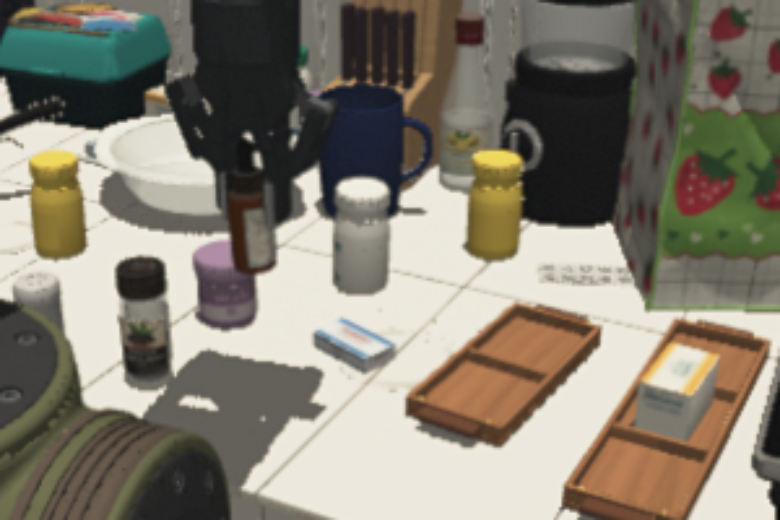

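The dropper hangs nearly upright in the gripper at (250,215), perhaps 3° tilted, and the carton sits in the middle compartment at (678,390). Now I'll carry the dropper to the near end compartment.

```bash
python3 -m inch '{"grip":[-1,-1,-1,-1,-1,-1,-1,-1,-1,-1,-1,-1],"dp":[[0.155,0.978,0],[0.155,0.978,0],[0.155,0.978,0],[0.155,0.978,0],[0.155,0.978,0],[0.155,0.978,0],[0.155,0.978,0.2],[0.155,0.978,0.32],[0.155,0.978,0.38],[0.155,0.978,0.4],[0.155,0.978,0.41],[0.155,0.978,0.412]],"turn":[[0,0,0],[0,0,0],[0,0,0],[0,0,0],[0,0,0],[0,0,0],[0,0,0],[0,0,0],[0,0,0],[0,0,0],[0,0,0],[0,0,0]]}'
python3 -m inch '{"grip":[-1,-1,-1],"dp":[[0,0,0],[0,0,0.005],[0,0,0.005]],"turn":[[0,0,0],[0,0,0],[0,0,0]]}'
```

```text
clock: 13.0
position: [0.4823, -0.1767, 0.0461]
ee_rot: [3.141, -0.001, -0.007]
contact_force: [-0.4, 0.2, -1.4]
grip_width: 0.0307
finger_force: 59.6
clock: 13.38
position: [0.4821, -0.1768, 0.0443]
ee_rot: [3.142, -0.0, -0.007]
contact_force: [-0.0, -0.6, -1.3]
grip_width: 0.0309
finger_force: 59.6
```

```bash
python3 -m inch '{"grip":[-1,-1,-1],"dp":[[0,0,0.005],[0,0,0.008],[0,0,0.008]],"turn":[[0,0,0],[0,0,0],[0,0,0]]}'
```

```text
clock: 13.75
position: [0.4821, -0.1768, 0.0418]
ee_rot: [3.142, 0.0, -0.007]
contact_force: [0.4, -0.0, -1.0]
grip_width: 0.0308
finger_force: 59.6
```

```bash
python3 -m inch '{"grip":[-1,-1],"dp":[[0,0,0.004],[0,0,0.004]],"turn":[[0,0,0],[0,0,0]]}';python3 -m inch '{"grip":[-1,-1],"dp":[[0,0,0.003],[0,0,0.003]],"turn":[[0,0,0],[0,0,0]]}'
```

```text
clock: 14.0
position: [0.4826, -0.177, 0.0415]
ee_rot: [3.141, -0.001, -0.007]
contact_force: [-2.3, 0.8, 11.1]
grip_width: 0.0307
finger_force: 60.3
clock: 14.25
position: [0.4831, -0.1773, 0.0411]
ee_rot: [3.14, -0.003, -0.007]
contact_force: [-2.3, 1.0, 15.7]
grip_width: 0.0305
finger_force: 59.6
```

```bash
python3 -m inch '{"grip":[1,1,1,1,1,1,1,1,1],"dp":[[0,0,-0.003],[0,0,-0.003],[0,0,-0.003],[0,0,-0.003],[0,0,-0.1],[0,0,-0.3],[0,0,-0.45],[0,0,-0.45],[0,0,-0.45]],"turn":[[0,0,0],[0,0,0],[0,0,0],[0,0,0],[0,0,0],[0,0,0],[0,0,0],[0,0,0],[0,0,0]]}'
python3 - <<'E'
from h import *
cv2.imwrite("pics/s3.png",cv2.resize(capture("scene")[100:320,150:450,::-1],None,fx=2.5,fy=2.5))
go((.58,-.01,.18,0),(.676,.156,.18,0))
E
```

```text
clock: 15.38
position: [0.4818, -0.1766, 0.1738]
ee_rot: [-3.141, 0.001, -0.007]
contact_force: [-1.0, 0.4, -0.3]
grip_width: 0.0854
finger_force: 0.0
(0.58, -0.01, 0.18, 0) dp [0.324, -0.557, -0.022] turn [-0.0, 0.001, -0.002]
(0.676, 0.156, 0.18, 0) dp [0.64, -1.113, -0.022] turn [-0.0, 0.001, -0.002]
```

View pics/s3.png

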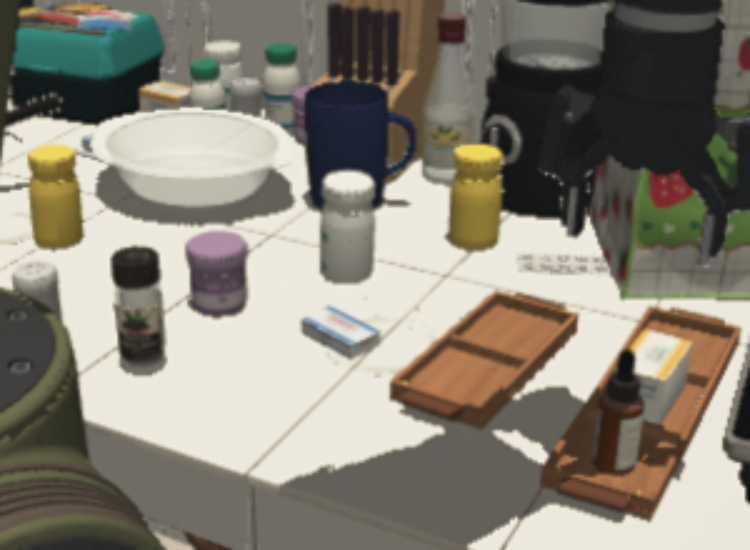

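The dropper stands upright at (620,430) in the near compartment. Next is the tablet bottle.

```bash
python3 -m inch '{"grip":[1,1,1,1,1,1,1],"dp":[[0.6,-1,-0.02],[0.6,-1,-0.02],[0.6,-1,-0.02],[0.6,-1,-0.02],[0.6,-1,-0.02],[0.6,-1,-0.02],[0.6,-1,-0.02]],"turn":[[0,0,0],[0,0,0],[0,0,0],[0,0,0],[0,0,0],[0,0,0],[0,0,0]]}'
python3 -c "
from h import *
go((.676,.156,.034,0))"
```

```text
clock: 16.3
position: [0.6641, 0.1243, 0.178]
ee_rot: [3.141, 0.003, -0.004]
contact_force: [-0.2, -0.4, 0.6]
grip_width: 0.0856
finger_force: 0.0
(0.676, 0.156, 0.034, 0) dp [0.041, -0.106, 0.48] turn [0.0, 0.001, -0.001]
```

```bash
python3 -m inch '{"grip":[1,1,1,1,1,1,1,-1,-1,-1,-1,-1],"dp":[[0.041,-0.106,0],[0.041,-0.106,0.1],[0.041,-0.106,0.3],[0.041,-0.106,0.42],[0.041,-0.106,0.475],[0.041,-0.106,0.48],[0.041,-0.106,0.48],[0.041,-0.106,0.48],[0.041,-0.106,0.48],[0.041,-0.106,0.48],[0.041,-0.106,0.48],[0.041,-0.106,0.48]],"turn":[[0,0,0],[0,0,0],[0,0,0],[0,0,0],[0,0,0],[0,0,0],[0,0,0],[0,0,0],[0,0,0],[0,0,0],[0,0,0],[0,0,0]]}'
python3 -m inch '{"grip":[-1,-1],"dp":[[0,0,0],[0,0,0]],"turn":[[0,0,0],[0,0,0]]}'
```

```text
clock: 17.8
position: [0.6775, 0.1544, 0.0386]
ee_rot: [-3.14, -0.003, -0.007]
contact_force: [-0.7, 3.0, 7.5]
grip_width: 0.0518
finger_force: 54.0
clock: 18.05
position: [0.6775, 0.1544, 0.0385]
ee_rot: [-3.14, -0.003, -0.007]
contact_force: [-0.7, 2.6, 7.0]
grip_width: 0.0521
finger_force: 54.0
```

```bash
python3 -m inch '{"grip":[-1,-1,-1,-1,-1,-1,-1,-1,-1,-1],"dp":[[0,0,-0.1],[0,0,-0.3],[0,0,-0.45],[0,0.1,-0.5],[-0.03,1,-0.5],[-0.03,1,-0.5],[-0.03,1,-0.5],[-0.03,1,-0.5],[-0.03,1,-0.5],[-0.03,1,-0.5]],"turn":[[0,0,0],[0,0,0],[0,0,0],[0,0,0],[0,0,0],[0,0,0],[0,0,0],[0,0,0],[0,0,0],[0,0,0]]}'
python3 -c "
from h import *
go((.668,-.1795,.05,-.8))"
```

```text
clock: 19.3
position: [0.6655, -0.1471, 0.1867]
ee_rot: [-3.141, -0.0, -0.009]
contact_force: [-0.1, 0.2, -1.9]
grip_width: 0.0518
finger_force: 55.5
(0.668, -0.1795, 0.05, -0.8) dp [0.009, 0.108, 0.456] turn [-0.0, -0.0, 0.002]
```

```bash
python3 -m inch '{"grip":[-1,-1,-1,-1,-1,-1,-1],"dp":[[0.009,0.108,0],[0.009,0.108,0.15],[0.009,0.108,0.3],[0.009,0.108,0.4],[0.009,0.108,0.44],[0.009,0.108,0.456],[0.009,0.108,0.456]],"turn":[[0,0,0],[0,0,0],[0,0,0],[0,0,0],[0,0,0],[0,0,0],[0,0,0]]}'
python3 -m inch '{"grip":[-1,-1,-1],"dp":[[0,0,0.006],[0,0,0.01],[0,0,0.01]],"turn":[[0,0,0],[0,0,0],[0,0,0]]}'
```

```text
clock: 20.18
position: [0.6687, -0.1783, 0.051]
ee_rot: [3.141, -0.001, -0.006]
contact_force: [0.2, -0.1, -1.1]
grip_width: 0.0518
finger_force: 55.5
clock: 20.55
position: [0.6681, -0.1787, 0.047]
ee_rot: [3.142, -0.0, -0.007]
contact_force: [-0.5, -0.4, -1.7]
grip_width: 0.0513
finger_force: 55.5
```

```bash
python3 -m inch '{"grip":[-1,-1],"dp":[[0,0,0.005],[0,0,0.005]],"turn":[[0,0,0],[0,0,0]]}';python3 -m inch '{"grip":[-1,-1],"dp":[[0,0,0.003],[0,0,0.003]],"turn":[[0,0,0],[0,0,0]]}'
```

```text
clock: 20.8
position: [0.6682, -0.1787, 0.0457]
ee_rot: [3.141, -0.0, -0.007]
contact_force: [-1.9, 0.1, 2.0]
grip_width: 0.0519
finger_force: 55.7
clock: 21.05
position: [0.6683, -0.1788, 0.0456]
ee_rot: [3.141, -0.001, -0.007]
contact_force: [-4.3, 0.5, 8.5]
grip_width: 0.0514
finger_force: 56.4
```

Contact with the floor. I'll release, rise, and head for the shaker.

```bash
python3 -m inch '{"grip":[1,1,1,1,1,1,1,1,1],"dp":[[0,0,0],[0,0,0],[0,0,0],[0,0,0],[0,0,-0.1],[0,0,-0.3],[0,0,-0.45],[0,0,-0.45],[0,0,-0.45]],"turn":[[0,0,0],[0,0,0],[0,0,0],[0,0,0],[0,0,0],[0,0,0],[0,0,0],[0,0,0],[0,0,0]]}'
python3 -m inch '{"grip":[1,1,1,1,1,1],"dp":[[-0.5,-1,0],[-0.5,-1,0],[-0.5,-1,0],[-0.5,-1,0],[-0.5,-1,0],[-0.5,-1,0]],"turn":[[0,0,0],[0,0,0],[0,0,0],[0,0,0],[0,0,0],[0,0,0]]}'
python3 -c "
from h import *
go((.43,.333,.18,0),(.43,.333,.023,0))"
```

```text
clock: 22.18
position: [0.6678, -0.1785, 0.1785]
ee_rot: [-3.141, 0.001, -0.007]
contact_force: [-0.1, 0.1, 0.2]
grip_width: 0.0855
finger_force: 0.0
clock: 22.92
position: [0.5181, 0.1248, 0.1782]
ee_rot: [3.141, 0.003, -0.004]
contact_force: [0.1, -0.2, -0.1]
grip_width: 0.0854
finger_force: 0.0
(0.43, 0.333, 0.18, 0) dp [-0.297, -0.693, -0.006] turn [0.0, 0.001, -0.001]
(0.43, 0.333, 0.023, 0) dp [-0.295, -0.693, 0.518] turn [0.0, 0.001, -0.001]
```

```bash
python3 -m inch '{"grip":[1,1,1,1,1,1,1,1,1,1,1,1],"dp":[[-0.298,-0.693,0],[-0.298,-0.693,0],[-0.298,-0.693,0],[-0.298,-0.693,0],[-0.298,-0.693,0],[-0.298,-0.693,0.2],[-0.298,-0.693,0.35],[-0.298,-0.693,0.45],[-0.298,-0.693,0.5],[-0.298,-0.693,0.515],[-0.298,-0.693,0.515],[-0.298,-0.693,0.515]],"turn":[[0,0,0],[0,0,0],[0,0,0],[0,0,0],[0,0,0],[0,0,0],[0,0,0],[0,0,0],[0,0,0],[0,0,0],[0,0,0],[0,0,0]]}'
python3 -m inch '{"grip":[-1,-1,-1,-1,-1,-1,-1,-1],"dp":[[0,0,0],[0,0,0],[0,0,0],[0,0,0],[0,0,0],[0,0,0],[0,0,0],[0,0,0]],"turn":[[0,0,0],[0,0,0],[0,0,0],[0,0,0],[0,0,0],[0,0,0],[0,0,0],[0,0,0]]}'
```

```text
clock: 24.42
position: [0.4326, 0.3311, 0.026]
ee_rot: [-3.141, -0.001, -0.007]
contact_force: [-0.5, 0.7, -1.2]
grip_width: 0.0854
finger_force: 0.0
clock: 25.42
position: [0.4324, 0.3311, 0.0255]
ee_rot: [-3.141, -0.001, -0.007]
contact_force: [-0.0, 0.1, 5.0]
grip_width: 0.0398
finger_force: 60.2
```

```bash
python3 -m inch '{"grip":[-1,-1,-1,-1,-1,-1,-1,-1,-1,-1,-1],"dp":[[0,0,-0.1],[0,0,-0.3],[0,0,-0.45],[0,0,-0.5],[0.64,1,-0.5],[0.64,1,-0.5],[0.64,1,-0.5],[0.64,1,-0.5],[0.64,1,-0.5],[0.64,1,-0.5],[0.64,1,-0.5]],"turn":[[0,0,0],[0,0,0],[0,0,0],[0,0,0],[0,0,0],[0,0,0],[0,0,0],[0,0,0],[0,0,0],[0,0,0],[0,0,0]]}'
python3 -c "
from h import *
go((.6256,-.037,.036,-5))"
```

```text
clock: 26.8
position: [0.6225, 0.0268, 0.1729]
ee_rot: [3.141, 0.003, -0.01]
contact_force: [-0.3, 0.3, -0.6]
grip_width: 0.0398
finger_force: 60.8
(0.6256, -0.037, 0.036, -5) dp [0.014, 0.213, 0.456] turn [0.0, 0.001, 0.025]
```

```bash
python3 -m inch '{"grip":[-1,-1,-1,-1,-1,-1,-1,-1,-1],"dp":[[0.014,0.213,0],[0.014,0.213,0],[0.014,0.213,0.2],[0.014,0.213,0.35],[0.014,0.213,0.42],[0.014,0.213,0.45],[0.014,0.213,0.46],[0.014,0.213,0.465],[0.014,0.213,0.465]],"turn":[[0,0,0.025],[0,0,0.025],[0,0,0.025],[0,0,0.025],[0,0,0.025],[0,0,0.025],[0,0,0.025],[0,0,0.025],[0,0,0.025]]}'
python3 -m inch '{"grip":[-1,-1],"dp":[[0,0,0.002],[0,0,0.002]],"turn":[[0,0,0],[0,0,0]]}'
```

```text
clock: 27.92
position: [0.6263, -0.0344, 0.0364]
ee_rot: [3.142, -0.001, -0.085]
contact_force: [0.7, -0.6, -1.0]
grip_width: 0.0394
finger_force: 61.0
clock: 28.18
position: [0.626, -0.0344, 0.0351]
ee_rot: [-3.142, -0.0, -0.085]
contact_force: [0.6, 0.0, -1.7]
grip_width: 0.0401
finger_force: 61.0
```

Expected contact is at TCP z of about 0.0325.

```bash
python3 -m inch '{"grip":[-1,-1],"dp":[[0,0,0.007],[0,0,0.007]],"turn":[[0,0,0],[0,0,0]]}';python3 -m inch '{"grip":[-1,-1],"dp":[[0,0,0.004],[0,0,0.004]],"turn":[[0,0,0],[0,0,0]]}'
```

```text
clock: 28.42
position: [0.6258, -0.0344, 0.0326]
ee_rot: [-3.142, 0.0, -0.085]
contact_force: [0.4, -0.2, 0.0]
grip_width: 0.0397
finger_force: 61.0
clock: 28.68
position: [0.6261, -0.0344, 0.0325]
ee_rot: [3.142, -0.001, -0.085]
contact_force: [-4.3, -0.4, 9.0]
grip_width: 0.0401
finger_force: 61.7
```

```bash
python3 -m inch '{"grip":[1,1,1,1,1,1,1,1,1],"dp":[[0,0,0],[0,0,0],[0,0,0],[0,0,0],[0,0,-0.1],[0,0,-0.3],[0,0,-0.5],[0,0,-0.5],[0,0,-0.5]],"turn":[[0,0,0],[0,0,0],[0,0,0],[0,0,0],[0,0,0],[0,0,0],[0,0,0],[0,0,0],[0,0,0]]}'
python3 -c "
from h import *
go((.443,.2305,.18,0),(.443,.2305,.045,0))"
```

```text
clock: 29.8
position: [0.6256, -0.0343, 0.1808]
ee_rot: [-3.142, 0.001, -0.085]
contact_force: [-0.6, -0.0, -0.7]
grip_width: 0.0856
finger_force: 0.0
(0.443, 0.2305, 0.18, 0) dp [-0.682, -0.828, 0.003] turn [-0.0, 0.0, -0.027]
(0.443, 0.2305, 0.045, 0) dp [-0.681, -0.828, 0.453] turn [-0.0, 0.0, -0.027]
```

```bash
python3 -m inch '{"grip":[1,1,1,1,1,1,1,1,1,1,1,1],"dp":[[-0.682,-0.828,0],[-0.682,-0.828,0],[-0.682,-0.828,0],[-0.682,-0.828,0],[-0.682,-0.828,0],[-0.682,-0.828,0],[-0.682,-0.828,0.15],[-0.682,-0.828,0.3],[-0.682,-0.828,0.4],[-0.682,-0.828,0.44],[-0.682,-0.828,0.45],[-0.682,-0.828,0.45]],"turn":[[0,0,-0.025],[0,0,-0.025],[0,0,-0.025],[0,0,-0.025],[0,0,-0.025],[0,0,-0.025],[0,0,-0.025],[0,0,-0.025],[0,0,-0.025],[0,0,-0.025],[0,0,-0.025],[0,0,-0.025]]}'
python3 -m inch '{"grip":[-1,-1,-1,-1,-1,-1,-1,-1],"dp":[[0,0,0],[0,0,0],[0,0,0],[0,0,0],[0,0,0],[0,0,0],[0,0,0],[0,0,0]],"turn":[[0,0,0],[0,0,0],[0,0,0],[0,0,0],[0,0,0],[0,0,0],[0,0,0],[0,0,0]]}'
```

```text
clock: 31.3
position: [0.4436, 0.2306, 0.0472]
ee_rot: [-3.141, -0.001, -0.007]
contact_force: [1.1, -0.0, 0.2]
grip_width: 0.085
finger_force: 0.0
clock: 32.3
position: [0.4436, 0.2308, 0.0472]
ee_rot: [-3.141, -0.001, -0.007]
contact_force: [-0.7, 0.2, 6.8]
grip_width: 0.04
finger_force: 53.0
```

```bash
python3 -m inch '{"grip":[-1,-1,-1,-1,-1,-1,-1,-1,-1,-1],"dp":[[0,0,-0.1],[0,0,-0.3],[0,0,-0.45],[0,0,-0.5],[0.29,0.865,-0.5],[0.29,0.865,-0.5],[0.29,0.865,-0.5],[0.29,0.865,-0.5],[0.29,0.865,-0.5],[0.29,0.865,-0.5]],"turn":[[0,0,0],[0,0,0],[0,0,0],[0,0,0],[0,0,0.025],[0,0,0.025],[0,0,0.025],[0,0,0.025],[0,0,0.025],[0,0,0.025]]}'
python3 -c "
from h import *
go((.532,-.0287,.0575,-5))"
```

```text
clock: 33.55
position: [0.5282, -0.0308, 0.1952]
ee_rot: [-3.142, 0.002, -0.088]
contact_force: [-0.2, 1.4, -1.1]
grip_width: 0.0396
finger_force: 54.6
(0.532, -0.0287, 0.0575, -5) dp [0.013, -0.008, 0.459] turn [-0.0, 0.001, -0.0]
```

```bash
python3 -m inch '{"grip":[-1,-1,-1,-1,-1,-1,-1,-1],"dp":[[0.01,0,0.15],[0.01,0,0.3],[0.01,0,0.4],[0.01,0,0.44],[0.01,0,0.455],[0.01,0,0.455],[0.01,0,0.455],[0.01,0,0.455]],"turn":[[0,0,0],[0,0,0],[0,0,0],[0,0,0],[0,0,0],[0,0,0],[0,0,0],[0,0,0]]}'
```

```text
clock: 34.55
position: [0.5317, -0.0298, 0.0607]
ee_rot: [3.142, -0.001, -0.085]
contact_force: [0.3, 0.4, -0.3]
grip_width: 0.0396
finger_force: 54.6
```

```bash
python3 -m inch '{"grip":[-1,-1,-1,-1],"dp":[[0,0,0.01],[0,0,0.02],[0,0,0.02],[0,0,0.02]],"turn":[[0,0,0],[0,0,0],[0,0,0],[0,0,0]]}';python3 -m inch '{"grip":[-1,-1],"dp":[[0,0,0.004],[0,0,0.004]],"turn":[[0,0,0],[0,0,0]]}'
```

```text
clock: 35.05
position: [0.5316, -0.0298, 0.0543]
ee_rot: [3.142, -0.0, -0.085]
contact_force: [-1.0, 0.6, 7.0]
grip_width: 0.0397
finger_force: 55.2
clock: 35.3
position: [0.5318, -0.0298, 0.0542]
ee_rot: [3.142, -0.001, -0.085]
contact_force: [-7.2, 1.1, 19.7]
grip_width: 0.0395
finger_force: 56.6
```

Contact. I'll release, rise, move clear to the left, and check both views.

```bash
python3 -m inch '{"grip":[1,1,1,1,1,1,1,1,1,1],"dp":[[0,0,-0.004],[0,0,-0.004],[0,0,-0.004],[0,0,-0.004],[0,0,-0.1],[0,0,-0.3],[0,0,-0.5],[0,0,-0.6],[0,0,-0.6],[0,0,-0.6]],"turn":[[0,0,0],[0,0,0],[0,0,0],[0,0,0],[0,0,0],[0,0,0],[0,0,0],[0,0,0],[0,0,0],[0,0,0]]}'
python3 -m inch '{"grip":[1,1,1,1,1,1,1],"dp":[[-0.3,-1,0],[-0.3,-1,0],[-0.3,-1,0],[-0.3,-1,0],[-0.3,-1,0],[-0.3,-1,0],[-0.3,-1,0]],"turn":[[0,0,0],[0,0,0],[0,0,0],[0,0,0],[0,0,0],[0,0,0],[0,0,0]]}'
python3 - <<'E'
from h import *
a=cv2.resize(capture("scene")[150:310,270:470,::-1],None,fx=3,fy=3,interpolation=cv2.INTER_CUBIC)
b=capture("top")[150:310,200:455,::-1];cv2.imwrite("pics/sf.png",a);cv2.imwrite("pics/tf.png",cv2.convertScaleAbs(cv2.resize(b,None,fx=3.1,fy=3.1,interpolation=cv2.INTER_CUBIC),alpha=1.7))
E
```

```text
clock: 36.55
position: [0.5311, -0.0297, 0.2318]
ee_rot: [-3.142, 0.002, -0.085]
contact_force: [-0.4, -0.5, -0.4]
grip_width: 0.0856
finger_force: 0.0
clock: 37.42
position: [0.467, 0.2765, 0.2316]
ee_rot: [3.14, 0.002, -0.085]
contact_force: [-0.9, -0.4, 0.9]
grip_width: 0.0853
finger_force: 0.0
```

View pics/sf.png

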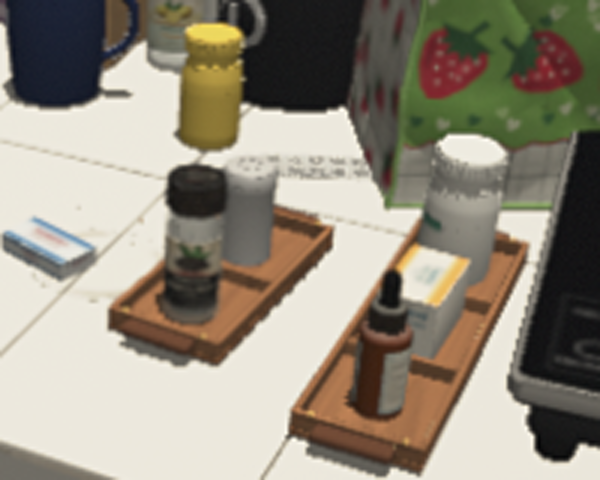

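View pics/tf.png

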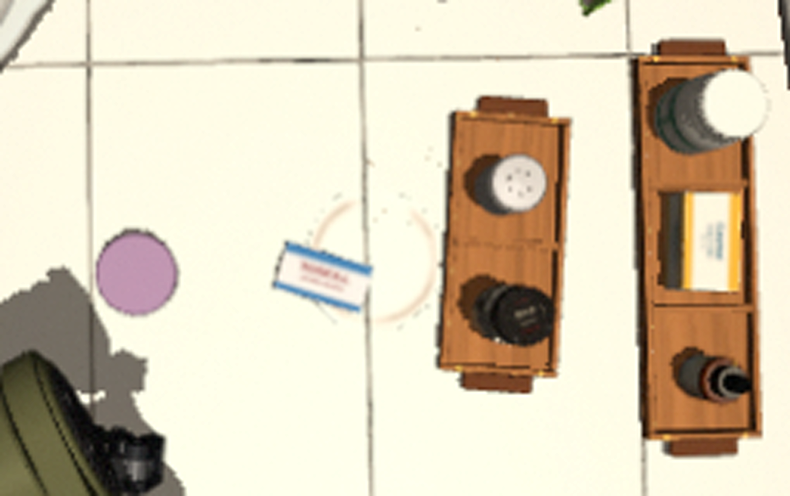

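Both views show everything standing in its place: spice (195,245) and shaker (250,210) in the short tray, and tablet (465,210), carton (435,290) and dropper (383,345) in the long one. The squat jar and flat carton haven't moved. Last, a number check on whether the carton is seated flat.

Run:
```python
from h import *
f=lambda u,o,k:((u[0]+.5)/k-.5+o[0],(u[1]+.5)/k-.5+o[1])
for a,b in [((687,193),(427,247)),((741,193),(470,261)),((741,291),(437,302)),((687,290),(393,282))]:
    p,g=tri(f(a,(200,150),3.1),f(b,(270,150),3));print(p.round(3),g.round(4))
for a,b,n in[((519,183),(252,163),"shaker"),((519,312),(197,175),"spice"),((735,103),(475,148),"tab")]:
    p,g=tri(f(a,(200,150),3.1),f(b,(270,150),3));print(n,p.round(3),g.round(4))
```

```text
[ 0.613 -0.164  0.049] 0.0076
[ 0.611 -0.2    0.05 ] 0.0013
[ 0.54  -0.195  0.055] 0.0018
[ 0.544 -0.16   0.057] 0.0078
shaker [ 0.619 -0.033  0.082] 0.0014
spice [ 0.531 -0.025  0.11 ] 0.0026
tab [ 0.669 -0.18   0.106] 0.002
```

```bash
python3 -c "
from cell import *
print(job_done())"
```

```text
the job is handed in; nothing more can be done
None
```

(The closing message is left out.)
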